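# Take the flanged guide bush out of its case for measuring

### The arm

A 6-joint arm with a two-finger parallel gripper is mounted at the origin on the work surface. World frame = base frame: x ahead of the robot, y to its left, z up, the work surface at z = 0. Lengths are in mm, angles in rad, forces in N, time in s.
With the tool pointing down it reaches from about 275 to 1000 mm from the base axis. Payload 8.4 kg.
Tool frame: the origin (TCP) lies between the finger pads; the fingertips stand r.finger_overhang ahead of it and the grasp point (between the pads) is the TCP (r.finger_overhang is the distance from the TCP to the fingertips, in mm); z points along the fingers, y is the line along which they close (so a half turn about z gives the same grasp; the last joint's range is limited). The gripper opens to 85 mm and grips with 20 to 120 N. Pads are 22 mm wide; open, the fingers measure 114 mm over their backs; the gripper's body (76 mm by 85 mm) begins 54 mm behind the grasp point. The pads swing forward as they close: fully open they stand 13 mm farther back than shut.
Start: joints at [1.235, 0.353, 1.633, -0, 1.155, -0.002], TCP at [204.771, 590.506, 250.281] pointing down, gripper open.
Joint ranges: [-2.63, 2.63], [-0.92, 2.1], [0.06, 2.66], [-1.3, 4.44], [0, 2.69], [-3.02, 3.02]. Speed limits (rad/s): [2.22, 2.22, 2.79, 3.14, 3.14, 3.14].

### API

Orientations are given as [roll, pitch, yaw] about the fixed x, y, z axes, in that order (R = Rz(yaw) Ry(pitch) Rx(roll)).
In Python, from rig import r, cams, sign_off gives the robot as it stands.
- The arm moves only by the shell command python3 -m crank 'ROWS' [FORCE]. ROWS is JSON, a list of rows, each a list of 7 numbers: the shift along the tool's x, y, z in m, then the turn, a rotation vector about the tool's x, y, z in rad, then the closure, from 0 (fully open) to 1 (shut). In form: [[dx, dy, dz, ax, ay, az, gripper], ...]. A call has 1 to 5 rows; each row is the pose to reach, as a shift and turn from the pose commanded when the call began, along the tool's axes at that moment; what a row does not reach only later rows make up. A row lasts 1/10 s, in which the tool goes at most 50 mm and 8.59 degrees, less where a joint would pass 70% of its speed; a pose out of reach is approached as far as the arm can. A call with a gripper value outside its range is refused whole. The fingers move at their own pace and stop on an object; FORCE is the grip in N (left out, the last holds). Time passes only in rows, so rows that repeat a pose let the fingers close. It gives the time, the measured TCP pose, the force, the opening and the grip force at its end, in the units of the state.
- r.sense(): the state, without advancing time (a new reading comes with each control period).
- cams.grab_frame(name): name is "scene" or "top"; returns a dict with "image" (384x512x3 uint8, red, green, blue), "fx", "fy", "cx", "cy" (pixels), "position" and "orientation" of the camera in the world. Camera axes: x right, y down, z forward; pixel columns grow to the right and rows downward; lengths in mm; the calibration is good to about 2 mm. A picture is of the moment at which its call begins. There is no depth.
- sign_off(): hands the job in; it is judged then, once.
The state is a dict: "clock": time; "qpos": joint angles; "qvel": joint speeds; "joint_efforts": joint torques, N m; "eef_pos": TCP position; "tcp_rot": TCP orientation; "contact_force": force on the tool from outside, world axes, zero at the start; "wrist_torque": the same for the moment, N m; "opening": opening from 0.0 (shut) to 1.0 (fully open); "grasp_force": force on a finger pad.
Only numpy, scipy, OpenCV 4.12 (cv2) and the standard library are available. Lean on these libraries where they do the work, as an engineer would, in place of code of your own. Each camera call takes 0.05 s, during which the arm holds its last target. There are 200 camera calls.

### The job

Swing the lid of the wooden case up and over by its handle until it stays open by itself. Then take out the round bush with the flange at its foot, and stand it upright in the middle of the dark granite plate. Set it down, do not drop it.

Things in the scene. Friction and masses are not known exactly. Their poses are not given: they have to be found in the camera images.
- lid (a joint): Lid of the fixed wooden case, rad: 0 shut, 2.1 at its stop, leaning back. Free hinge without spring, on the far long top edge: below about 1.5 the lid falls shut, beyond 1.6 it falls open onto its stop. Case 140 mm deep, 310 mm wide (along the handle bar), 78 mm high, walls and floor 6 mm. Lid 10 mm thick, 0.3 kg.
- lid_bar (a point): Middle of the lid's handle: a level round steel bar 12 mm thick, 120 mm long, 50 mm in front of the lid's near edge, a leg at each end. It can turn between fingers that stay pointing down as the lid swings. y along the bar, parallel to the hinge; lid shut: x level towards the hinge, z up, 83 mm above the table. Hinge line at x +190, z -5 mm in these axes, which turn with the lid.
- bush_center (a point): Centre, half-way up, of the flanged bush: upright steel cylinder 36 mm across, 66 mm high, flange 54 mm across and 8 mm thick at its foot, 0.4 kg; z up. Its top is 6 mm below the case's rim. The case holds three steel pieces in a row along its width, 90 mm apart, in any order: this, a plain round bush, a square block. 25 mm or more is free beside it along the row.
- plate_top (a point): Centre of the top face of the dark granite measuring plate, 200 x 200 mm, fixed, top 40 mm above the table; z up, x and y along its edges. A small gauge block 20 mm high lies on its far right corner.

How it is judged (in metres and radians):
On the way:
1. the lid is swung open past its balance point (value of joint lid above 1.62 rad), for 0.2 s.
At the end, for the whole second after the job is handed in: The lid stands open beyond 1.62 rad by itself; the flanged bush stands upright (within about 9 degrees), flange down, on the granite plate, its axis within 35 mm of the plate's middle (value of joint lid above 1.62 rad and horizontal distance between bush_center and plate_top below 0.035 m and z of bush_center in the frame of plate_top between 0.028 and 0.04 m and angle between bush_center's own z axis and vertical below 0.15 rad); the robot touches nothing.
It fails at once if the flanged bush is let go in the air, more than 20 mm above the granite plate (horizontal distance between bush_center and plate_top below 0.13 m and z of bush_center in the frame of plate_top above 0.053 m and not (contact force between bush and anything else above 0.2 N)).
It also fails if it takes over 69 s, if anything falls off the work surface, if the arm or the gripper's body presses on something with over 40 N, if the wrist force passes 120 N, or if a joint passes its speed limit or range.

## Working session

There is one attempt and no reset: what is moved stays moved. The work goes in short steps, Python scripts to look and compute and a shell command to move; the robot and the scene stay as the last step left them, time stands still between calls to the robot, and variables do not carry over. Pictures are saved under pics/ and viewed, at most 10 in all, crops included, and the job is handed in when it is done.

```bash
ls; mkdir -p pics; cat > h.py <<'E'
from rig import r,cams
import cv2,numpy as np
from scipy.spatial.transform import Rotation as R
def grab(n,f):
    d=cams.grab_frame(n); cv2.imwrite('pics/'+f,d['image'][:,:,::-1]); return d
def rot(d):
    o=np.array(d['orientation'],float)
    return o if o.shape==(3,3) else R.from_euler('xyz',o).as_matrix()
def at_z(d,u,v,z):
    ray=rot(d)@np.array([(u-d['cx'])/d['fx'],(v-d['cy'])/d['fy'],1])
    p=np.array(d['position']); return p+ray*(z-p[2])/ray[2]
def proj(d,P):
    c=rot(d).T@(np.array(P)-d['position']); return c[0]/c[2]*d['fx']+d['cx'],c[1]/c[2]*d['fy']+d['cy']
E
python3 - <<'E'
from h import *
for n in('top','scene'):
    d=grab(n,n+'1.png'); print({k:v for k,v in d.items() if k!='image'})
print(r.sense(), r.finger_overhang)
a=cv2.imread('pics/top1.png');b=cv2.imread('pics/scene1.png')
E
```

```text
pics
{'fx': 493.86214468122614, 'fy': 493.86214468122614, 'cx': 252.17437970355587, 'cy': 190.26465837407744, 'position': array([ 396.51386995,  -66.70756833, 1126.37419058]), 'orientation': array([-2.99109162,  0.028488  , -1.56121523])}
{'fx': 432.85258533329835, 'fy': 432.85258533329835, 'cx': 250.54870032447116, 'cy': 191.09037717605494, 'position': array([1052.85008116,   17.35272215,  759.93529507]), 'orientation': array([-2.50263166,  0.00417996,  1.66784361])}
{'clock': 0.1, 'qpos': array([ 1.23458425e+00,  3.53592647e-01,  1.63406212e+00, -5.27879093e-06,
        1.15523421e+00, -2.39606878e-03]), 'qvel': array([ 0.00115199, -0.0029463 , -0.00177531,  0.00021548,  0.00018567,
        0.0007624 ]), 'joint_efforts': array([-7.81509607e-04, -6.06364346e+01, -3.42817283e+01, -3.28383055e-05,
        4.12206675e-03,  3.18904813e-05]), 'eef_pos': array([204.64336968, 590.1061261 , 249.62715429]), 'tcp_rot': array([-3.14029632e+00,  1.72065283e-06,  2.80777878e+00]), 'contact_force': array([ 0.19226759,  0.33213401, -0.36239718]), 'wrist_torque': array([-0.01542697,  0.02057611,  0.03213452]), 'grasp_force': 0.0, 'opening': 0.9985738527046255} 19.0
```

View pics/top1.png

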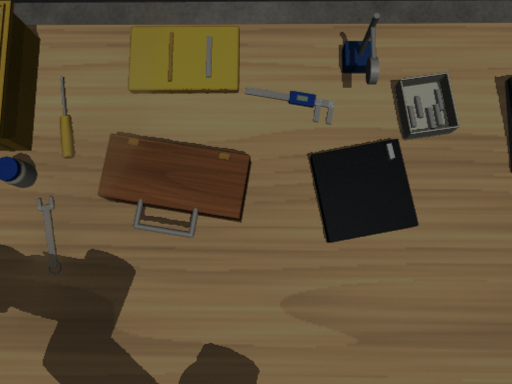

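View pics/scene1.png

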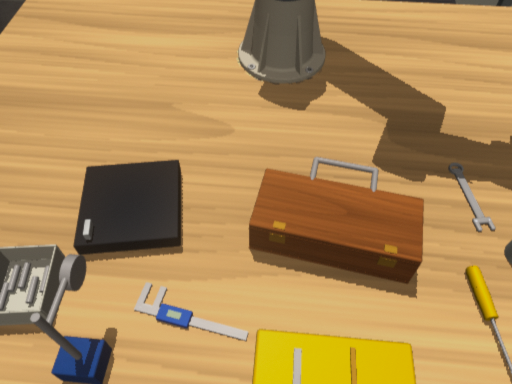

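The top view shows the case with lid corners at about (115,134), (249,153), (242,218) and (100,197). Its handle bar runs from (137,229) to (195,236). The plate corners are at about (310,154), (395,140), (417,226) and (329,242), with the gauge block at (391,151). The scene view agrees, with the bar from (314,160) to (376,171).

```bash
python3 - <<'E'
from h import *
T=cams.grab_frame('top');S=cams.grab_frame('scene')
p=lambda u,v,z:at_z(T,u,v,z)[:2].round(1)
a,b=p(136,229,83),p(195,236,83);print('bar',a,b,np.linalg.norm(a-b),(a+b)/2)
c=[p(*q,88) for q in((115,134),(249,153),(242,218),(100,197))]
print('lid',c,[np.linalg.norm(c[i]-c[i-1]) for i in range(4)],np.mean(c,0))
e=c[1]-c[0];print('yaw lid edge',np.arctan2(*e[::-1]),np.arctan2(*(c[2]-c[3])[::-1]))
k=[p(*q,40) for q in((310,154),(395,140),(417,226),(329,242))]
print('plate',k,[np.linalg.norm(k[i]-k[i-1]) for i in range(4)],np.mean(k,0))
print('bar scene',at_z(S,314,160,83),at_z(S,376,171,83))
print(proj(S,[*np.mean(k,0),40]),T['image'][229:238,166],sep='\n')
big=cv2.resize(T['image'][120:250,90:430,::-1],None,fx=2.35,fy=2.35,interpolation=cv2.INTER_CUBIC);cv2.imwrite('pics/c.png',cv2.convertScaleAbs(big,alpha=1.8))
E
```

```text
bar [469.9 210.9] [456.   84.6] 127.06258300538362 [462.95 147.75]
lid [array([676.4, 265.1]), array([634.8, -28. ]), array([494.4, -14.7]), array([537.4, 290.3])] [np.float64(141.26584866838837), np.float64(296.03744695561744), np.float64(141.028543210231), np.float64(308.01623333843946)] [585.75  128.175]
yaw lid edge -1.7117857238830652 -1.7108568361727974
plate [array([ 644. , -163.2]), array([ 676.7, -353.4]), array([ 484.1, -394.5]), array([ 447.8, -202.9])] [np.float64(200.17624734218592), np.float64(192.99049199377671), np.float64(196.93646183477554), np.float64(195.00833315527825)] [ 563.15 -278.5 ]
bar scene [461.05662906  87.99840464  83.        ] [478.6750865  212.55598991  83.        ]
(np.float64(131.40891416728277), np.float64(198.75748012578885))
[[ 78  77  76]
 [ 96  95  92]
 [102 101  98]
 [ 89  88  85]
 [ 87  79  65]
 [114  93  64]
 [116  93  64]
 [119  96  66]
 [118  95  67]]
```

View pics/c.png

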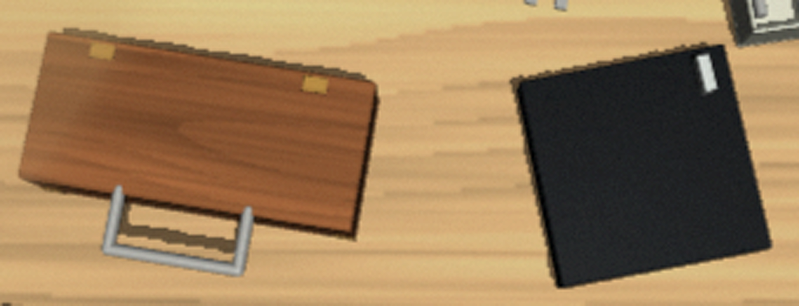

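The sizes agree (case about 308 x 141, plate about 197) and both cameras give the bar within 8 mm. I take the bar middle as (466,149,83), the case axis yaw as −0.142, and the plate centre as (563,−278). Next I work out the approach shift.

```bash
cat >> h.py <<'E'
def go(x,y,z,yaw=None):
    s=r.sense(); M=R.from_euler('xyz',s['tcp_rot'])
    d=M.inv().apply(np.array([x,y,z])-s['eef_pos'])/1000
    yw=s['tcp_rot'][2] if yaw is None else yaw
    t=(M.inv()*R.from_euler('xyz',[np.pi,0,yw])).as_rotvec()
    print('shift',d.round(4),'turn',t.round(3))
E
python3 -c "
from h import *
go(466,149,170,1.429)"
```

```text
shift [-0.3915 -0.3313  0.0801] turn [-1.000e-03  1.000e-03  1.379e+00]
```

```bash
python3 -m crank '[[-0.3915,-0.3313,0.08,-0.001,0,1.379,0.5],[-0.3915,-0.3313,0.08,-0.001,0,1.379,0.5],[-0.3915,-0.3313,0.08,-0.001,0,1.379,0.5],[-0.3915,-0.3313,0.08,-0.001,0,1.379,0.5],[-0.3915,-0.3313,0.08,-0.001,0,1.379,0.5]]' 25
python3 -c "
from h import *
go(466,149,170,1.429)"
```

```text
clock: 0.7
eef_pos: [331.2, 376.2, 211.5]
tcp_rot: [3.141, -0.0, 2.052]
contact_force: [1.3, 0.1, 0.1]
opening: 0.501
grasp_force: 0.0
shift [-0.2638  0.0143  0.0415] turn [ 0.001 -0.     0.623]
```

```bash
python3 -m crank '[[-0.26,0.014,0.04,0.001,0,0.623,0.5],[-0.26,0.014,0.04,0.001,0,0.623,0.5],[-0.26,0.014,0.04,0.001,0,0.623,0.5],[-0.26,0.014,0.04,0.001,0,0.623,0.5],[-0.26,0.014,0.04,0.001,0,0.623,0.5]]'
python3 -m crank '[[0,0,0,0,0,0,0.5],[0,0,0,0,0,0,0.5]]'
python3 - <<'E'
from h import *
go(466,149,130,1.429)
S=cams.grab_frame('scene');a=S['image'][100:280,200:440,::-1]
cv2.imwrite('pics/s2.png',cv2.convertScaleAbs(cv2.resize(a,None,fx=3.3,fy=3.3,interpolation=cv2.INTER_CUBIC),alpha=1.3))
s=r.sense()['eef_pos'];print(proj(S,s),proj(S,s+[0,0,-19]))
E
```

```text
clock: 1.2
eef_pos: [458.6, 164.3, 173.6]
tcp_rot: [-3.141, -0.0, 1.429]
contact_force: [1.4, 0.4, 0.2]
opening: 0.501
grasp_force: 0.0
clock: 1.4
eef_pos: [458.1, 165.1, 173.5]
tcp_rot: [-3.14, -0.0, 1.432]
contact_force: [-0.6, 1.5, -0.1]
opening: 0.5
grasp_force: 0.0
shift [-0.0148  0.0101  0.0435] turn [-0.001 -0.     0.003]
(np.float64(361.1623098458796), np.float64(130.07845983214986)) (np.float64(359.1707776785676), np.float64(137.11006977965914))
```

View pics/s2.png

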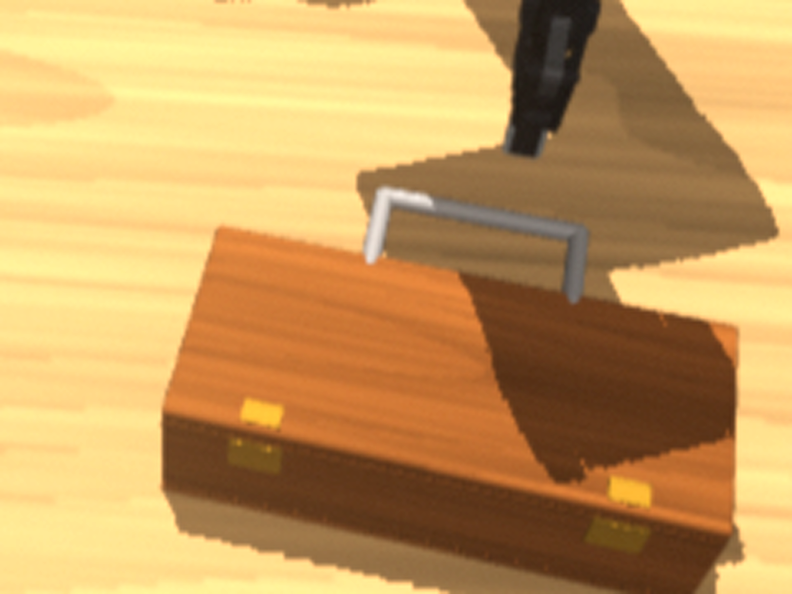

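The bar runs from (315,158) to (376,170) in the scene image, with the gripper above it and clear. Now I go down over the bar and close gently.

```bash
python3 -m crank '[[-0.015,0.011,0.0435,0,0,-0.003,0.5],[-0.015,0.011,0.0905,0,0,-0.003,0.5],[-0.015,0.011,0.0905,0,0,-0.003,0.5],[-0.015,0.011,0.0905,0,0,-0.003,0.5]]'
python3 -m crank '[[0,0,0,0,0,0,0.8],[0,0,0,0,0,0,0.8],[0,0,0,0,0,0,0.8],[0,0,0,0,0,0,0.8]]' 25
python3 -m crank '[[0,0,0,0,0,0,1],[0,0,0,0,0,0,1],[0,0,0,0,0,0,1],[0,0,0,0,0,0,1]]' 25
```

```text
clock: 1.85
eef_pos: [465.7, 150.9, 83.5]
tcp_rot: [-3.139, 0.001, 1.44]
contact_force: [0.8, 0.4, 0.5]
opening: 0.497
grasp_force: 0.0
clock: 2.25
eef_pos: [467.2, 150.1, 84.3]
tcp_rot: [3.14, -0.001, 1.438]
contact_force: [0.8, 0.2, -0.0]
opening: 0.201
grasp_force: 0.0
clock: 2.65
eef_pos: [468.4, 150.0, 84.2]
tcp_rot: [3.139, -0.001, 1.437]
contact_force: [4.4, -2.6, 8.5]
opening: 0.126
grasp_force: 25.9
```

Gripped at about 11 mm opening, which matches the bar. Here are the arc increments in tool axes (y toward the hinge, z down).

```bash
python3 -c "
import numpy as np
f=lambda t:np.array([190-190*np.cos(t)+5*np.sin(t),190*np.sin(t)+5*np.cos(t)-5])
for k in range(4):
  t0=k*.5
  print([(f(t0+j*.1)-f(t0)).round(1).tolist() for j in range(1,6)])
"
```

```text
[[1.4, 18.9], [4.8, 37.6], [10.0, 55.9], [16.9, 73.6], [25.7, 90.5]]
[[10.4, 15.9], [22.2, 30.7], [35.6, 44.3], [50.2, 56.5], [65.9, 67.1]]
[[16.7, 9.0], [34.3, 16.3], [52.4, 21.8], [71.1, 25.5], [90.0, 27.3]]
[[19.0, -0.1], [37.9, -2.1], [56.5, -6.0], [74.6, -11.7], [92.1, -19.2]]
```

```bash
python3 -m crank '[[0,0.0014,-0.019,0,0,0,1],[0,0.005,-0.0375,0,0,0,1],[0,0.01,-0.056,0,0,0,1],[0,0.017,-0.0735,0,0,0,1],[0,0.0255,-0.0905,0,0,0,1]]' 25
```

```text
clock: 3.15
eef_pos: [495.0, 145.9, 174.8]
tcp_rot: [3.136, -0.0, 1.438]
contact_force: [22.2, -7.3, -15.7]
opening: 0.13
grasp_force: 26.3
```

The outside force points at the hinge, so my arc is a little too wide. I move it in by about 4 mm.

```bash
python3 -m crank '[[0,0.014,-0.0145,0,0,0,1],[0,0.026,-0.0285,0,0,0,1],[0,0.039,-0.042,0,0,0,1],[0,0.0535,-0.0535,0,0,0,1],[0,0.069,-0.0635,0,0,0,1]]' 25
```

```text
clock: 3.65
eef_pos: [557.1, 136.3, 238.2]
tcp_rot: [-3.133, 0.003, 1.438]
contact_force: [-13.7, -5.5, 15.8]
opening: 0.131
grasp_force: 28.6
```

```bash
python3 -m crank '[[0,0.0155,-0.0105,0,0,0,1],[0,0.033,-0.018,0,0,0,1],[0,0.051,-0.0235,0,0,0,1],[0,0.07,-0.0275,0,0,0,1],[0,0.089,-0.0293,0,0,0,1]]' 25
```

```text
clock: 4.15
eef_pos: [648.2, 123.3, 266.6]
tcp_rot: [-3.139, 0.003, 1.437]
contact_force: [-2.1, -7.9, -0.2]
opening: 0.129
grasp_force: 26.9
```

```bash
python3 -m crank '[[0,0.019,0,0,0,0,1],[0,0.038,0.002,0,0,0,1],[0,0.0565,0.006,0,0,0,1],[0,0.0745,0.0117,0,0,0,1],[0,0.092,0.019,0,0,0,1]]' 25
python3 -m crank '[[0,0,0,0,0,0,1],[0,0,0,0,0,0,1]]' 25
```

```text
clock: 4.65
eef_pos: [739.5, 110.4, 246.6]
tcp_rot: [-3.139, 0.004, 1.437]
contact_force: [-2.8, -10.0, 2.8]
opening: 0.127
grasp_force: 27.8
clock: 4.85
eef_pos: [739.8, 110.6, 246.5]
tcp_rot: [-3.14, 0.004, 1.436]
contact_force: [-0.5, -9.9, 1.4]
opening: 0.128
grasp_force: 27.5
```

```bash
python3 -m crank '[[0,0,0,0,0,0,0.6],[0,0,0,0,0,0,0.5],[0,0,0,0,0,0,0.5],[0,0,0,0,0,0,0.5]]' 25
python3 -m crank '[[0,0,-0.04,0,0,0,0.5],[0,0,-0.08,0,0,0,0.5],[0,0,-0.08,0,0,0,0.5],[0,0,-0.08,0,0,0,0.5]]'
python3 - <<'E'
from h import *
T=grab('top','t3.png');S=grab('scene','s3.png')
go(430,60,320)
a=np.vstack([T['image'][100:260,60:300],S['image'][60:300,200:440][:]])[:,:,::-1]
cv2.imwrite('pics/b3.png',cv2.convertScaleAbs(np.hstack([cv2.resize(T['image'][60:260,70:270,::-1],(400,400),interpolation=2),cv2.resize(S['image'][60:260,230:430,::-1],(400,400),interpolation=2)]),alpha=1.5))
E
```

```text
clock: 5.25
eef_pos: [739.7, 113.6, 247.3]
tcp_rot: [-3.141, -0.0, 1.438]
contact_force: [1.1, -0.4, -0.6]
opening: 0.497
grasp_force: 0.2
clock: 5.65
eef_pos: [740.2, 113.6, 328.9]
tcp_rot: [3.14, -0.001, 1.438]
contact_force: [-0.1, 0.4, -0.6]
opening: 0.504
grasp_force: 0.0
shift [-0.0938 -0.2995  0.0069] turn [-0.002  0.    -0.   ]
```

View pics/b3.png

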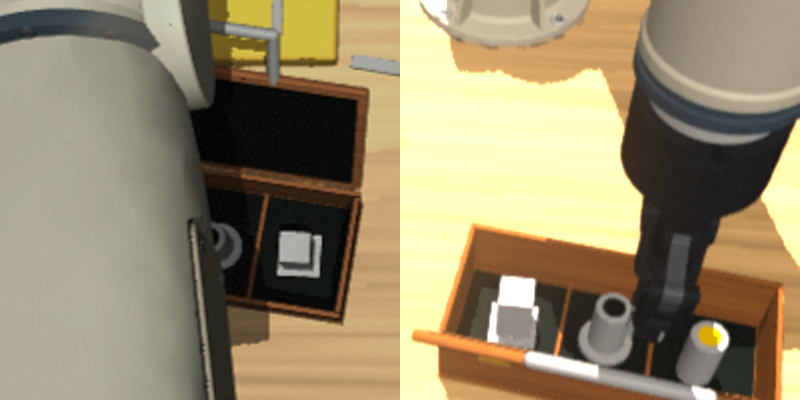

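The lid is open. The scene crop shows the square block on the left, the flanged bush in the middle (top at image px 336,212) and the plain bush (yellow top) on the right. I move the arm aside for a clear view.

```bash
python3 -m crank '[[-0.384,-0.26,0,0,0,0,0.3],[-0.384,-0.26,0,0,0,0,0.3],[-0.384,-0.26,0,0,0,0,0.3],[-0.384,-0.26,0,0,0,0,0.3],[-0.384,-0.26,0,0,0,0,0.3]]'
python3 -m crank '[[-0.17,-0.115,0,0,0,0,0.3],[-0.17,-0.115,0,0,0,0,0.3],[-0.17,-0.115,0,0,0,0,0.3],[-0.17,-0.115,0,0,0,0,0.3],[-0.17,-0.115,0,0,0,0,0.3]]'
python3 - <<'E'
from h import *
T=grab('top','t4.png');S=grab('scene','s4.png')
cv2.imwrite('pics/b4.png',cv2.convertScaleAbs(np.hstack([cv2.resize(T['image'][90:240,100:250,::-1],(400,400),interpolation=2),cv2.resize(S['image'][140:290,260:410,::-1],(400,400),interpolation=2)]),alpha=1.6))
print(proj(T,(586,133,72)),proj(S,(586,133,72)))
print(at_z(S,336.5,212.5,72),at_z(T,182,182,72))
E
```

```text
clock: 6.25
eef_pos: [571.2, -74.4, 325.8]
tcp_rot: [-3.138, -0.0, 1.438]
contact_force: [0.5, -0.6, 0.7]
opening: 0.697
grasp_force: 0.0
clock: 6.75
eef_pos: [433.1, -229.2, 326.3]
tcp_rot: [-3.138, 0.0, 1.434]
contact_force: [0.1, -0.0, -0.7]
opening: 0.699
grasp_force: 0.0
(np.float64(175.1930555062733), np.float64(176.33377267963732)) (np.float64(336.4843195780859), np.float64(215.2396502924421))
[579.70468497 133.16018459  72.        ] [573.55128879 117.71009083  72.        ]
```

View pics/b4.png

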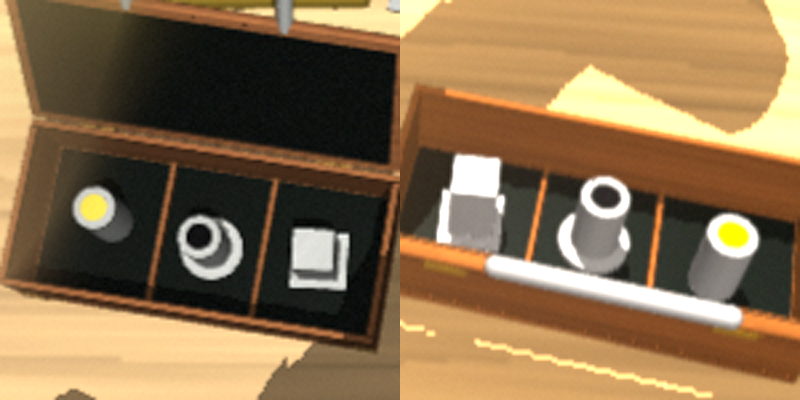

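Flanged bush top: top camera (174.3,178.9), scene camera (336.9,213.9).

```bash
python3 - <<'E'
from h import *
T=cams.grab_frame('top');S=cams.grab_frame('scene')
a=at_z(T,174.3,178.9,72);b=at_z(S,336.9,213.9,72);print(a,b);c=(a+b)/2
go(c[0],c[1],170,1.432);go(c[0],c[1],54,1.432)
E
```

```text
[580.31542974 134.76674001  72.        ] [582.85575776 133.85056512  72.        ]
shift [0.3762 0.0954 0.1571] turn [-0.001 -0.001  0.006]
shift [0.3761 0.0956 0.2731] turn [-0.001 -0.001  0.006]
```

Both cameras agree within 3 mm. I approach above the bush, then go down.

```bash
python3 -m crank '[[0.376,0.0955,0.155,0,0,0.006,0.3],[0.376,0.0955,0.155,0,0,0.006,0.3],[0.376,0.0955,0.155,0,0,0.006,0.3],[0.376,0.0955,0.155,0,0,0.006,0.3],[0.376,0.0955,0.155,0,0,0.006,0.3]]'
python3 -m crank '[[0.152,0.039,0.062,0,0,0,0.3],[0.152,0.039,0.062,0,0,0,0.3],[0.152,0.039,0.062,0,0,0,0.3],[0.152,0.039,0.062,0,0,0,0.3],[0.152,0.039,0.062,0,0,0,0.3]]'
python3 -m crank '[[0,0,0,0,0,0,0.3],[0,0,0,0,0,0,0.3]]'
python3 -c "
from h import *
go(581.5,134.3,54,1.432)"
```

```text
clock: 7.45
eef_pos: [524.2, -7.5, 233.6]
tcp_rot: [-3.141, -0.0, 1.434]
contact_force: [0.7, -1.2, 0.4]
opening: 0.703
grasp_force: 0.0
clock: 7.95
eef_pos: [582.7, 137.5, 170.8]
tcp_rot: [-3.139, 0.0, 1.436]
contact_force: [0.3, -0.6, 0.2]
opening: 0.702
grasp_force: 0.0
clock: 8.15
eef_pos: [582.8, 133.3, 173.2]
tcp_rot: [-3.141, 0.0, 1.432]
contact_force: [0.3, 0.4, 0.4]
opening: 0.701
grasp_force: 0.0
shift [ 0.0009 -0.0013  0.1192] turn [-0.  0. -0.]
```

```bash
python3 -m crank '[[0.001,-0.001,0.04,0,0,0,0.3],[0.001,-0.001,0.07,0,0,0,0.3],[0.001,-0.001,0.095,0,0,0,0.3],[0.001,-0.001,0.119,0,0,0,0.3],[0.001,-0.001,0.119,0,0,0,0.3]]'
python3 -m crank '[[0,0,0,0,0,0,0.5],[0,0,0,0,0,0,0.55],[0,0,0,0,0,0,0.6],[0,0,0,0,0,0,0.7],[0,0,0,0,0,0,0.7]]' 30
```

```text
clock: 8.65
eef_pos: [580.2, 133.4, 51.7]
tcp_rot: [-3.137, 0.002, 1.43]
contact_force: [-0.7, -0.0, 0.9]
opening: 0.702
grasp_force: 0.0
clock: 9.15
eef_pos: [583.0, 135.0, 55.6]
tcp_rot: [3.14, -0.001, 1.432]
contact_force: [-2.4, -3.1, 7.4]
opening: 0.414
grasp_force: 30.0
```

Opening is 35 mm, which matches the 36 mm bush. I firm up the grip and lift.

```bash
python3 -m crank '[[0,0,0,0,0,0,1],[0,0,0,0,0,0,1],[0,0,-0.01,0,0,0,1],[0,0,-0.03,0,0,0,1],[0,0,-0.06,0,0,0,1]]' 60
python3 -m crank '[[0,0,-0.03,0,0,0,1],[0,0,-0.06,0,0,0,1],[0,0,-0.075,0,0,0,1],[0,0,-0.075,0,0,0,1],[0,0,-0.075,0,0,0,1]]' 60
python3 -c "
from h import *
go(563,-278,190,1.432);print(r.sense()['grasp_force'])"
```

```text
clock: 9.65
eef_pos: [580.9, 134.9, 113.7]
tcp_rot: [-3.138, 0.001, 1.432]
contact_force: [-0.1, 1.1, -3.7]
opening: 0.405
grasp_force: 60.4
clock: 10.15
eef_pos: [581.7, 135.0, 188.1]
tcp_rot: [-3.14, 0.0, 1.432]
contact_force: [-0.1, -0.7, -4.3]
opening: 0.405
grasp_force: 60.4
shift [-0.4116  0.0387 -0.002 ] turn [-0.001  0.    -0.   ]
60.410850048065186
```

```bash
python3 -m crank '[[-0.04,0.004,0,0,0,0,1],[-0.085,0.008,0,0,0,0,1],[-0.13,0.012,0,0,0,0,1],[-0.175,0.016,0,0,0,0,1],[-0.22,0.02,0,0,0,0,1]]'
python3 -m crank '[[-0.045,0.0045,0,0,0,0,1],[-0.09,0.009,0,0,0,0,1],[-0.135,0.013,0,0,0,0,1],[-0.17,0.017,0,0,0,0,1],[-0.1915,0.0187,0,0,0,0,1]]'
python3 -m crank '[[0,0,0.03,0,0,0,1],[0,0,0.055,0,0,0,1],[0,0,0.075,0,0,0,1],[0,0,0.075,0,0,0,1],[0,0,0.075,0,0,0,1]]'
python3 - <<'E'
from h import *
go(563,-278,88,1.432)
T=grab('top','t5.png');S=grab('scene','s5.png')
cv2.imwrite('pics/b5.png',cv2.convertScaleAbs(np.hstack([cv2.resize(T['image'][110:260,290:440,::-1],(400,400),interpolation=2),cv2.resize(S['image'][100:280,50:230,::-1],(400,400),interpolation=2)]),alpha=1.6))
E
```

```text
clock: 10.65
eef_pos: [570.1, -87.0, 186.5]
tcp_rot: [-3.138, -0.0, 1.432]
contact_force: [0.7, -0.3, -4.6]
opening: 0.408
grasp_force: 60.4
clock: 11.15
eef_pos: [562.1, -280.2, 186.2]
tcp_rot: [-3.138, -0.001, 1.43]
contact_force: [-0.1, 0.4, -3.8]
opening: 0.405
grasp_force: 60.4
clock: 11.65
eef_pos: [562.7, -277.4, 112.3]
tcp_rot: [-3.138, -0.001, 1.432]
contact_force: [0.3, -0.3, -4.0]
opening: 0.406
grasp_force: 60.6
shift [-0.0006  0.0004  0.0243] turn [-0.003 -0.001 -0.   ]
```

View pics/b5.png

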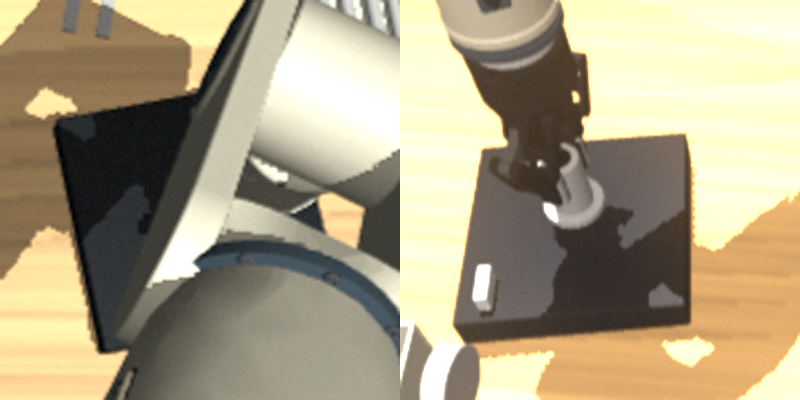

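The bush hangs upright over the plate middle (flange at about scene px 129,193). The plate diagonals cross at (131,199), which matches my centre. I lower the remaining 26 mm in small steps.

```bash
python3 -m crank '[[0,0,0.008,0,0,0,1],[0,0,0.014,0,0,0,1],[0,0,0.019,0,0,0,1],[0,0,0.022,0,0,0,1],[0,0,0.022,0,0,0,1]]'
python3 -m crank '[[0,0,0.001,0,0,0,1],[0,0,0.002,0,0,0,1],[0,0,0.003,0,0,0,1],[0,0,0.003,0,0,0,1]]'
```

```text
clock: 12.25
eef_pos: [563.1, -277.6, 91.0]
tcp_rot: [-3.14, -0.0, 1.432]
contact_force: [-1.1, 0.6, -4.1]
opening: 0.41
grasp_force: 60.6
clock: 12.65
eef_pos: [563.6, -277.9, 89.8]
tcp_rot: [-3.141, 0.0, 1.432]
contact_force: [-3.0, 2.2, 6.0]
opening: 0.409
grasp_force: 61.9
```

It has touched down (force went from −4 to +6 N). I release gently and retreat.

```bash
python3 -m crank '[[0,0,0,0,0,0,0.5],[0,0,0,0,0,0,0.4],[0,0,0,0,0,0,0.25],[0,0,0,0,0,0,0.25],[0,0,0,0,0,0,0.25]]' 20
python3 -m crank '[[0,0,-0.03,0,0,0,0.25],[0,0,-0.06,0,0,0,0.25],[0,0,-0.1,0,0,0,0.25],[0,0,-0.15,0,0,0,0.25],[0,0,-0.2,0,0,0,0.25]]'
python3 -m crank '[[0,-0.05,0,0,0,0,0.25],[0,-0.1,0,0,0,0,0.25],[0,-0.15,0,0,0,0,0.25],[0,-0.2,0,0,0,0,0.25],[0,-0.2,0,0,0,0,0.25]]'
python3 - <<'E'
from h import *
T=grab('top','t6.png');S=grab('scene','s6.png')
cv2.imwrite('pics/b6.png',cv2.convertScaleAbs(np.hstack([cv2.resize(T['image'][:,80:440,::-1],(400,427),interpolation=2),cv2.resize(S['image'][:,50:410,::-1],(400,427),interpolation=2)]),alpha=1.4))
E
```

```text
clock: 13.15
eef_pos: [563.5, -277.8, 88.6]
tcp_rot: [-3.141, -0.0, 1.432]
contact_force: [0.2, 0.2, 0.1]
opening: 0.751
grasp_force: 0.0
clock: 13.65
eef_pos: [563.1, -277.6, 290.1]
tcp_rot: [-3.14, -0.0, 1.432]
contact_force: [1.1, -0.7, 0.9]
opening: 0.749
grasp_force: 0.0
clock: 14.15
eef_pos: [360.1, -248.3, 288.2]
tcp_rot: [-3.138, -0.001, 1.43]
contact_force: [0.0, 0.0, 0.7]
opening: 0.742
grasp_force: 0.0
```

View pics/b6.png

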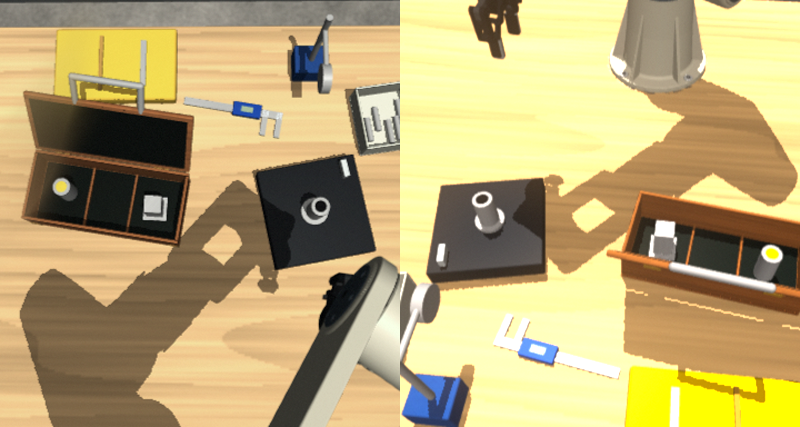

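The bush stands upright in the middle of the plate (flange at crop px 315,211, plate centre at about 315,212). The lid is open and the robot is clear.

```bash
python3 -m crank '[[0,0,0,0,0,0,0.25],[0,0,0,0,0,0,0.25]]' && python3 -c "
from rig import sign_off
print(sign_off())"
```

```text
clock: 14.45
eef_pos: [366.7, -250.4, 288.8]
tcp_rot: [-3.141, -0.0, 1.432]
contact_force: [0.2, 0.3, -0.2]
opening: 0.747
grasp_force: 0.0
the job is handed in; nothing more can be done
None
```

I handed the job in at about 14.5 s: the last picture shows the lid standing open by itself and the flanged bush upright in the middle of the granite plate, with the robot clear; sign-off returned no verdict.

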